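# Clamp a mould insert for polishing

## Task

Get the mould insert ready for the polishing demonstration: lay it flat in the fixture's channel and, with the clamp still open, press it gently but positively home until you feel the stop at the channel's inner end. Then push the toggle clamp's handle down past its dead point until it rests on its own stop, so that the pad holds the insert; do not force the handle or the insert against their stops (keep under about 15 N), and leave everything else on the counter where it lies.

Things in the scene. Friction and masses are not known exactly. Their poses are not given: they have to be found in the camera images.
- insert: The mould insert: a loose plain aluminium block, 70 (its x) x 34 (its y) x 40 (height) mm, about 0.3 kg, with two small dark dots near the ends of its top. Origin: centre of its underside. It may lie either way round in the channel. It starts flat on the counter.
- fixture: Clamping fixture fixed to the counter. Origin: on the counter under the hold-down arm's pivot; z up; x runs along the channel from its open end to the stop and on to the handle. Sizes in mm. Base plate 12 thick, x = -140 to 85, 70 wide. Side plates of the clamp: x = -14 to 76, |y| < 20, up to z = 95. The handle hinges at x = 61, z = 64.
- channel (a point): Middle of the channel floor, on top of the base plate (fixture x = -90, y = 0, z = 12 mm); axes as the fixture's. The channel is 39 mm wide, between steel side strips 10 wide and 5 high (fixture x = -140 to -45), and open at the top and at its -x end (50 mm from here).
- stop_about (a point): Middle of the stop's range, at the floor (fixture x = -40, z = 12 mm). The stop is a steel block closing the inner end of the channel, 30 wide, 15 thick, 28 high above the floor. It is set by hand: its true face lies anywhere up to 11 mm to either side along x of this point and is not measured. Push the insert along +x until it is felt.
- clamp_pivot (a point): Pivot of the hold-down arm (fixture x = 0, z = 75 mm). The arm is 16 wide, 68 long. Open, it stands upright (its pad juts out to fixture x = -29); shut, it lies level towards -x over stop and insert.
- pad: Spring-loaded rubber pad, 18 mm across, at the end of the hold-down arm. Origin: centre of its face. Shut, it presses down at fixture x = -62 on top of the insert; shut properly it holds the insert with about 30 N, its preloaded spring giving some 3 mm.
- handle (a joint): Toggle handle, rad, hinged about the fixture's y. 0: open, standing about 75 degrees above level, leaning to +x; stays there. Grows as it is pushed over to +x and down. 1.25: dead point. 1.32: shut on its own stop, about level. The insert resists from about 1.0: some 6-10 N at the grip near 1.07, fading to nothing at the dead point; beyond it snaps shut. Set up to 0.08 rad high or low on its hub, not shown here.
- grip (a point): Point on the upper face (the one to press) of the handle's black flat grip, in the middle of its width, 100 mm from the hinge axis. The handle is a steel bar ending in the grip, 70 long, 24 wide, 14 thick, from 50 to 120 mm from the axis; this point is 7 mm above its midplane. Its frame is the handle's: x outward along the handle, z out of the upper face.
- handpiece_a: Aluminium polishing handpiece, 160 mm long, 24 thick, on the paper sheet beyond the fixture. Origin: under its middle. Leave alone.
- handpiece_b: Grey polishing handpiece, 160 mm long, 24 thick, beside the other. Origin: under its middle. Leave alone.
- hex_gauge: Hexagonal steel block, 32 mm across flats, 22 high. Origin: centre of underside. Leave alone.
- spare_insert: Small square aluminium insert, 36 x 36 x 18 mm with a round boss 26 across and 10 high on top; not the one to clamp. Origin: centre of underside. Leave alone.
- paste_jar: Closed jar, 48 mm across, 50 high. Origin: centre of underside. Leave alone.
- brush: Hand brush lying on the counter. Leave alone.
Mind the look-alikes: they are no part of the job. There is more than one size of the fixture; the job needs the largest.

How it is judged:
On the way, in this order (a step that is already met when the one before it is completed fails the run):
1. with the clamp open, the insert lies flat in the channel and is pressed against the stop (at least 1.5 N, for 0.2 s) (horizontal distance between stop_c0 and insert below 0.0443 m and z of insert in the frame of fixture between 0.01 and 0.0135 m and angle between insert's own z axis and vertical below 0.05 rad and angle between the x axis of insert and the x axis of fixture, either way round below 0.1 rad and contact force between stop_c0 and insert above 1.5 N and value of joint handle below 0.3 rad), for 0.2 s.
2. the handle is past its dead point and the pad presses on the insert (value of joint handle above 1.28 rad and contact force between pad and insert above 15 N), for 0.2 s.
At the end, for the whole second after the job is handed in: The insert lies flat in the channel, within about 1.8 mm of the stop, the handle is past its dead point (above 1.28 rad), and the pad presses on the insert with more than 15 N; all at rest (all of step 2 and horizontal distance between stop_c0 and insert below 0.0443 m and z of insert in the frame of fixture between 0.01 and 0.0135 m and angle between insert's own z axis and vertical below 0.05 rad and angle between the x axis of insert and the x axis of fixture, either way round below 0.1 rad and linear speed of insert below 0.01 m/s and not (velocity of joint handle above 0.05 rad/s)); the robot touches nothing.
It fails at once if the insert is rammed against the stop: more than 20 N while the clamp is open (contact force between stop_c0 and insert above 20 N and value of joint handle below 0.6 rad).
It fails at once if the handle is forced: more than 20 N on it (contact force between handle and anything else above 20 N).
It fails at once if another thing on the counter is shifted by more than 20 mm (distance of any of handpiece_a, handpiece_b, hex_gauge, spare_insert, paste_jar, brush from where it was at the start of the episode above 0.02 m).
It also fails if it takes over 67 s, if anything falls off the work surface, if the arm or the gripper's body presses on something with over 40 N, if the wrist force passes 120 N, or if a joint passes its speed limit or range.

## Robot

A 6-joint arm with a two-finger parallel gripper is mounted at the origin on the work surface. World frame = base frame: x ahead of the robot, y to its left, z up, the work surface at z = 0. Lengths are in m, angles in rad, forces in N, time in s.
With the tool pointing down it reaches from about 0.35 to 0.775 m from the base axis. Payload 5.5 kg.
Tool frame: the origin (TCP) lies midway between the tips of the shut fingers; the grasp point (between the pads) lies 19 mm behind it; z points along the fingers, y is the direction in which the jaws open and shut (so a half turn about z gives the same grasp; the last joint's range is limited). The gripper opens to 85 mm and grips with 20 to 120 N. Pads are 22 mm wide; open, the fingers measure 114 mm over their backs; the gripper's body (76 mm by 85 mm) begins 54 mm behind the grasp point. The pads swing forward as they close: fully open they stand 13 mm farther back than shut.
Start: joints at [1.164, 0.313, 0.046, 1.304, 0, 1.431], TCP at [0.152, 0.555, 0.231] pointing down, gripper open.
Joint ranges: [-2.76, 2.76], [-0.86, 1.69], [-1.03, 1.26], [-2.2, 2.34], [-1.47, 1.5], [-3.14, 3.14]. Speed limits (rad/s): [2.57, 2.57, 3.14, 3.14, 3.14, 3.14].

## Interface

Orientations are given as a unit quaternion [w, x, y, z].
In Python, from workcell import env gives the robot as it stands.
- The arm moves only by the shell command python3 -m creep 'ROWS' [OPENING] [FORCE]. ROWS is JSON, a list of rows, each a list of 6 numbers: the shift along the tool's x, y, z in m, then the turn, a rotation vector about the tool's x, y, z in degrees. A call has exactly 8 rows; each row is the pose to reach, as a shift and turn from the pose commanded when the call began, along the tool's axes at that moment; what a row does not reach only later rows make up. A row lasts 1/10 s, in which the tool goes at most 50 mm and 8.59 degrees, less where a joint would pass 70% of its speed; a pose out of reach is approached as far as the arm can. A call with a gripper value outside its range is refused whole. OPENING is the finger opening in m, from 0 to 0.0854, set as the call begins (- or left out, the last holds). The fingers move at their own pace and stop on an object; FORCE is the grip in N (left out, the last holds). Time passes only in rows, so rows that repeat a pose let the fingers close, or fill a call up. It gives the time, the measured TCP pose, the force and the opening at its end, in the units of the state.
- env.get_state(): the state, without advancing time (a new reading comes with each control period).
- env.read_camera(name): name is "side" or "top" or "wrist"; returns (picture, depth): 480x640x3 uint8, blue, green, red; 480x640 float32, m along the optical axis (not along the pixel's ray), 0 where there is no reading.
- env.camera_params(name): a dict with "fx", "fy", "cx", "cy" (pixels), "position" and "orientation" of the camera in the world. Camera axes: x right, y up, looking along -z (the intrinsics and any distortion apply to the point x, -y, -z); pixel columns grow to the right and rows downward; lengths in m; the calibration is good to about 2 mm. A picture is of the moment at which its call begins: read the wrist's pose just before it. camera_params takes no time and is no camera call; for the wrist camera it gives the pose at the moment of the call.
- env.hand_in(): hands the job in, once; it reports no verdict.
The state is a dict: "clock": time; "joint_pos": joint angles; "qvel": joint speeds; "tau": joint torques, N m; "tcp_pos": TCP position; "orientation": TCP orientation; "wrist_force": force on the tool from outside, world axes, zero at the start; "ft_torque": the same for the moment, N m; "finger_gap": finger opening in m.
Only numpy, scipy, OpenCV 4.12 (cv2) and the standard library are available. Lean on these libraries where they do the work, as an engineer would, in place of code of your own. Each camera call takes 0.05 s, during which the arm holds its last target. There are 200 camera calls.

## Working session

There is one attempt and no reset: what is moved stays moved. The work goes in short steps, Python scripts to look and compute and a shell command to move; the robot and the scene stay as the last step left them, time stands still between calls to the robot, and variables do not carry over. Pictures are saved under pics/ and viewed, about 8 in all and at most 12, crops included, and the job is handed in when it is done.

```bash
ls; mkdir -p pics; cat > h.py <<'E'
import numpy as np,cv2
from scipy.spatial.transform import Rotation as R
from workcell import env
def q2R(q): return R.from_quat([q[1],q[2],q[3],q[0]])
def ray(p,u,v):
    d=np.array([(u-p['cx'])/p['fx'],-(v-p['cy'])/p['fy'],-1.])
    return np.array(p['position']),q2R(p['orientation']).apply(d)
def onz(p,u,v,z):
    o,d=ray(p,u,v); return o+d*(z-o[2])/d[2]
def proj(p,X):
    c=q2R(p['orientation']).inv().apply(np.array(X)-p['position'])
    return p['cx']+p['fx']*c[0]/-c[2],p['cy']-p['fy']*c[1]/-c[2]
def cloud(p,D):
    v,u=np.mgrid[0:480,0:640]
    c=np.dstack([(u-p['cx'])/p['fx']*D,-(v-p['cy'])/p['fy']*D,-D])
    return q2R(p['orientation']).apply(c.reshape(-1,3)).reshape(480,640,3)+p['position']
E
python3 - <<'E'
from h import *
import pickle
d={}
for n in('top','side'):
    p=env.camera_params(n); I,D=env.read_camera(n); d[n]=(p,I,D); cv2.imwrite(f'pics/{n}.png',I); print(n,p)
pickle.dump(d,open('d.pkl','wb'))
print(env.get_state())
E
```

```text
pics
top {'fx': 562.7478920122104, 'fy': 562.7478920122104, 'cx': 311.0291434191651, 'cy': 242.45965509187832, 'position': array([ 0.46508791, -0.0212138 ,  1.43575759]), 'orientation': array([-0.69734007, -0.01045549,  0.02272806,  0.71630367])}
side {'fx': 487.7972315246834, 'fy': 487.7972315246834, 'cx': 320.136589467597, 'cy': 236.5087607079263, 'position': array([-0.00467671, -0.70928443,  0.66675154]), 'orientation': array([ 0.82678762,  0.45670766, -0.16836749, -0.28194456])}
{'clock': 0.1, 'joint_pos': array([ 1.16439230e+00,  3.13914198e-01,  4.50853674e-02,  1.30357947e+00,
       -1.38986743e-05,  1.43121167e+00]), 'qvel': array([-0.00156514, -0.00293574,  0.00313694,  0.00161542, -0.00059896,
        0.00083515]), 'tau': array([ 3.78769822e-03, -4.81727707e+01,  2.99242902e+01,  1.28072957e-02,
       -1.02023635e-04,  9.72837000e-06]), 'tcp_pos': array([0.15143233, 0.55423436, 0.23050139]), 'orientation': array([-2.10615474e-04,  1.33014251e-01,  9.91113797e-01, -7.78014654e-04]), 'wrist_force': array([-0.00493962, -0.00639269,  0.71774003]), 'ft_torque': array([ 0.00605167,  0.0296813 , -0.00315417]), 'finger_gap': 0.08542142874607984}
```

View pics/top.png

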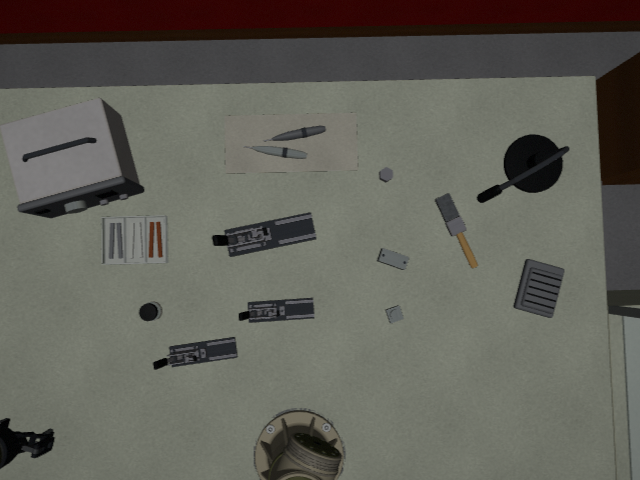

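View pics/side.png

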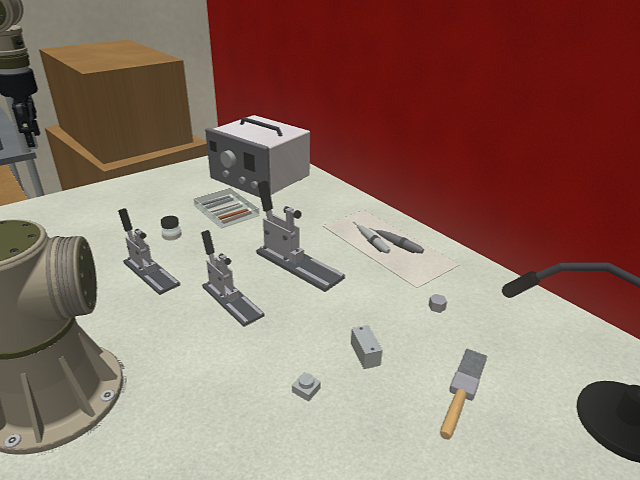

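Top view: insert candidates are the two-dot block (393,259), the square spare with boss (394,313) and the hexagon (386,174); I choose (393,259). The fixtures are at (270,235), (280,310) and (200,352); the largest is (270,235), with its handle to the left at (220,240) and its open end to the right at (315,228). I'll measure both and check them in one crop.

```bash
python3 - <<'E'
from h import *
import pickle
d=pickle.load(open('d.pkl','rb')); p,I,D=d['top']; C=cloud(p,D)
hsv=cv2.cvtColor(I,cv2.COLOR_BGR2HSV); 
def rect(mask,box,z):
    x0,y0,x1,y1=box; m=np.zeros_like(mask); m[y0:y1,x0:x1]=mask[y0:y1,x0:x1]
    cs,_=cv2.findContours(m,cv2.RETR_EXTERNAL,cv2.CHAIN_APPROX_NONE); c=max(cs,key=cv2.contourArea)
    P=np.array([onz(p,u,v,z)[:2] for u,v in c[:,0]],np.float32)
    r=cv2.minAreaRect(P*1000); print(r, cv2.boxPoints(r).round(1).tolist()); return r
mi=((C[...,2]>.03)&(D>0)).astype(np.uint8)*255
print('insert'); rect(mi,(365,235,425,285),.04)
print('z insert',np.median(C[257:262,388:398,2]),'bg',np.median(C[280:300,340:370,2]))
# base plate: dark bluish pixels
print(I[230,300],I[222,300],I[245,330])
g=hsv[...,2]; mb=((g<120)).astype(np.uint8)*255
mb=cv2.morphologyEx(mb,cv2.MORPH_CLOSE,np.ones((3,3)))
print('base'); rect(mb,(228,200,330,265),.012)
c1=cv2.resize(I[190:280,200:335],None,fx=4,fy=4,interpolation=cv2.INTER_CUBIC)
c2=cv2.resize(I[235:285,365:425],None,fx=4,fy=4,interpolation=cv2.INTER_CUBIC)
out=np.zeros((c1.shape[0]+c2.shape[0],max(c1.shape[1],c2.shape[1]),3),np.uint8); out[:c1.shape[0],:c1.shape[1]]=c1; out[c1.shape[0]:,:c2.shape[1]]=c2
cv2.imwrite('pics/crop.png',out)
E
```

```text
insert
((484.97882080078125, -250.69082641601562), (71.24412536621094, 34.41946792602539), 69.02300262451172) [[456.20001220703125, -277.79998779296875], [488.29998779296875, -290.1000061035156], [513.7999877929688, -223.60000610351562], [481.70001220703125, -211.3000030517578]]
z insert 0.03988732116497662 bg 4.2100904860120636e-05
[42 39 37] [42 38 35] [112 123 120]
base
((560.947021484375, 51.135040283203125), (222.6664581298828, 162.43557739257812), 88.55818176269531) [[477.0, -58.099998474121094], [639.2999877929688, -62.20000076293945], [644.9000244140625, 160.39999389648438], [482.6000061035156, 164.5]]
```

View pics/crop.png

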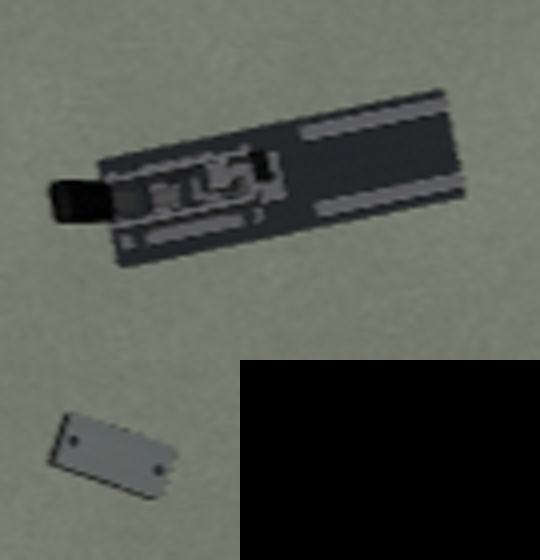

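The crop shows the two-dot block (dots at 73,440 and 158,469) and the big fixture with its handle at left and its open channel at right. Next I fit the base plate.

```bash
python3 - <<'E'
from h import *
import pickle
d=pickle.load(open('d.pkl','rb')); p,I,D=d['top']; C=cloud(p,D)
m=np.zeros((480,640),np.uint8); 
m[205:262,222:325]=((C[...,2]>.007)&(C[...,2]<.022)&(D>0))[205:262,222:325]
m=cv2.morphologyEx(m,cv2.MORPH_OPEN,np.ones((3,3)))
v,u=np.nonzero(m); P=np.array([onz(p,a,b,.012)[:2] for a,b in zip(u,v)],np.float32)
r=cv2.minAreaRect(P*1000); print(r)
B=np.array([onz(p,a,b,.012)[:2] for a,b in [(311.5,212.5),(316.5,239.25),(230.5,256.75),(224.5,230)]])
print(B.round(4).tolist()); 
ax=(B[2]+B[3]-B[0]-B[1]); print('yaw corners',np.degrees(np.arctan2(ax[1],ax[0])),'len',np.linalg.norm(ax)/2,'centre',B.mean(0))
# strips
g=cv2.cvtColor(I,cv2.COLOR_BGR2GRAY); s=np.zeros_like(m); s[205:262,272:325]=((g>70)&(m>0))[205:262,272:325]
n,l,st,ce=cv2.connectedComponentsWithStats(s)
for i in range(1,n):
    if st[i,4]>40:
        v,u=np.nonzero(l==i); Q=np.array([onz(p,a,b,.017)[:2] for a,b in zip(u,v)],np.float32); print('strip',st[i,4],cv2.minAreaRect(Q*1000))
        f=cv2.fitLine(Q,cv2.DIST_L2,0,.01,.01).ravel(); print(np.degrees(np.arctan2(f[1],f[0])),f[2:])
for n,c in(('handle',C[(np.mgrid[0:480,0:640][1]<232)&(np.mgrid[0:480,0:640][1]>208)&(abs(np.mgrid[0:480,0:640][0]-240)<9)&(C[...,2]>.1)]),): print(n,len(c),c.min(0),c.max(0),c.mean(0))
E
```

```text
((555.5836791992188, 55.53174591064453), (70.55850219726562, 224.4293670654297), 10.160592079162598)
[[0.6077, -0.0501], [0.5394, -0.0609], [0.5009, 0.1574], [0.569, 0.1711]]
yaw corners 99.9731239368241 len 0.22312746097018896 centre [0.55424865 0.05435914]
strip 125 ((591.427001953125, -3.546630859375), (10.20932388305664, 94.3626937866211), 11.708693504333496)
-78.79798 [ 5.9093863e-01 -3.0115136e-04]
strip 131 ((543.0361328125, -12.638599395751953), (13.03285026550293, 94.57845306396484), 7.117216110229492)
-80.659744 [ 0.5425602  -0.01002159]
handle 178 [ 0.46508791 -0.0212138   0.10080255] [0.54917426 0.17687859 1.43575759] [0.53424565 0.15614516 0.18651043]
```

```bash
cat >> h.py <<'E'
def rel(xyz,yaw=None,Rt=None,s=None):
    "row for target TCP xyz, tool down with tool x at yaw deg"
    s=s or env.get_state(); R0=q2R(s['orientation'])
    if Rt is None:
        c,n=np.cos(np.radians(yaw)),np.sin(np.radians(yaw)); Rt=R.from_matrix(np.array([[c,n,0],[n,-c,0],[0,0,-1]]))
    t=R0.inv().apply(np.array(xyz)-s['tcp_pos']); r=np.degrees((R0.inv()*Rt).as_rotvec())
    print('row',np.round(t,4).tolist(),np.round(r,2).tolist(),'F',np.round(s['wrist_force'],2),'gap',round(s['finger_gap'],4),'tcp',np.round(s['tcp_pos'],4),'t',round(s['clock'],2))
F0=np.array([.5507,.0824,0]); FY=np.radians(100.1)
def fx(x,y,z): return F0+[x*np.cos(FY)-y*np.sin(FY),x*np.sin(FY)+y*np.cos(FY),z]
E
python3 -c "
from h import *
rel([.45,.1,.26],100); rel([.4785,-.2675,.2],69)"
```

```text
row [-0.4078, -0.3595, -0.029] [-0.09, 0.04, 64.71] F [-0.   -0.01  0.72] gap 0.0854 tcp [0.1514 0.5542 0.2305] t 0.1
row [-0.5322, -0.7064, 0.0315] [-0.08, 0.07, 95.71] F [-0.   -0.01  0.72] gap 0.0854 tcp [0.1514 0.5542 0.2305] t 0.1
```

```bash
python3 -m creep '[[-0.408,-0.36,-0.03,0,0,65],[-0.408,-0.36,-0.03,0,0,65],[-0.408,-0.36,-0.03,0,0,65],[-0.408,-0.36,-0.03,0,0,65],[-0.408,-0.36,-0.03,0,0,65],[-0.408,-0.36,-0.03,0,0,65],[-0.408,-0.36,-0.03,0,0,65],[-0.408,-0.36,-0.03,0,0,65]]' 0.085 60
python3 -c "
from h import *
rel([.4785,-.2675,.2],69)"
```

```text
clock: 0.9
tcp_pos: [0.3713, 0.219, 0.2533]
orientation: [-0.0, 0.646, 0.763, 0.0]
wrist_force: [1.0, 1.3, -0.2]
finger_gap: 0.0853
row [-0.4975, 0.0259, 0.0532] [-0.0, -0.01, 30.45] F [ 1.04  1.31 -0.17] gap 0.0853 tcp [0.3713 0.219  0.2533] t 0.9
```

```bash
python3 -m creep '[[-0.497,0.025,0.053,0,0,30.5],[-0.497,0.025,0.053,0,0,30.5],[-0.497,0.025,0.053,0,0,30.5],[-0.497,0.025,0.053,0,0,30.5],[-0.497,0.025,0.053,0,0,30.5],[-0.497,0.025,0.053,0,0,30.5],[-0.497,0.025,0.053,0,0,30.5],[-0.497,0.025,0.053,0,0,30.5]]'
python3 -c "
from h import *
rel([.4785,-.2675,.16],69)"
```

```text
clock: 1.7
tcp_pos: [0.4573, -0.1694, 0.2105]
orientation: [-0.0, 0.823, 0.568, 0.0]
wrist_force: [0.8, 0.3, -0.3]
finger_gap: 0.0852
row [-0.0842, 0.0547, 0.0504] [-0.02, -0.02, 0.19] F [ 0.83  0.3  -0.31] gap 0.0852 tcp [ 0.4573 -0.1694  0.2105] t 1.7
```

```bash
python3 -m creep '[[-0.042,0.027,0.025,0,0,0],[-0.084,0.055,0.05,0,0,0],[-0.084,0.055,0.05,0,0,0],[-0.084,0.055,0.05,0,0,0],[-0.084,0.055,0.05,0,0,0],[-0.084,0.055,0.05,0,0,0],[-0.084,0.055,0.05,0,0,0],[-0.084,0.055,0.05,0,0,0]]'
python3 - <<'E'
from h import *
p=env.camera_params('wrist'); I,D=env.read_camera('wrist'); C=cloud(p,D); cv2.imwrite('pics/w1.png',I)
m=((C[...,2]>.037)&(C[...,2]<.044)&(D>0)).astype(np.uint8)
cs,_=cv2.findContours(m,cv2.RETR_EXTERNAL,cv2.CHAIN_APPROX_NONE); c=max(cs,key=cv2.contourArea)
print(len(cs),cv2.contourArea(c),cv2.boundingRect(c))
P=np.array([onz(p,u,v,.04)[:2] for u,v in c[:,0]],np.float32); print(cv2.minAreaRect(P*1000)); print(cv2.boxPoints(cv2.minAreaRect(P*1000)).round(1).tolist())
rel([.4785,-.2675,.009],69)
s=env.get_state();print('cam in tool',q2R(s['orientation']).inv().apply(p['position']-s['tcp_pos']))
E
```

```text
clock: 2.5
tcp_pos: [0.4795, -0.2645, 0.1619]
orientation: [0.001, 0.823, 0.569, 0.0]
wrist_force: [0.2, 0.1, -0.3]
finger_gap: 0.0854
1 4466.0 (297, 165, 49, 97)
((485.036376953125, -248.10324096679688), (69.54747009277344, 33.98149871826172), 69.24810028076172)
[[456.79998779296875, -274.6000061035156], [488.6000061035156, -286.6000061035156], [513.2000122070312, -221.60000610351562], [481.5, -209.60000610351562]]
row [-0.003, -0.0001, 0.1527] [0.07, 0.01, 0.29] F [ 0.84 -0.12 -0.2 ] gap 0.085 tcp [ 0.4795 -0.2646  0.1617] t 2.55
cam in tool [ 0.0735528   0.00019712 -0.14414923]
```

View pics/w1.png

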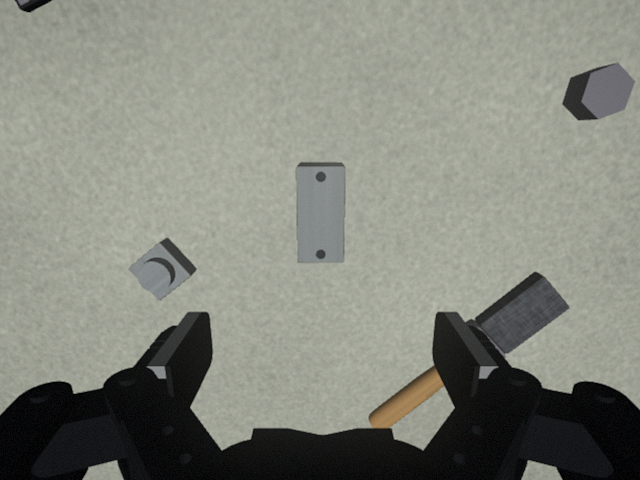

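The insert is centred in the view at (321,213), with a dot at each end. The wrist camera sits on the tool's +x side and would face the clamp, so I turn the hand half round (last joint going negative) before grasping.

```bash
python3 -m creep '[[0,0,0,0,0,-8.5],[0,0,0,0,0,-17],[0,0,0,0,0,-25.5],[0,0,0,0,0,-34],[0,0,0,0,0,-42.5],[0,0,0,0,0,-51],[0,0,0,0,0,-59.5],[0,0,0,0,0,-68]]'
python3 -m creep '[[0,0,0,0,0,-8.5],[0,0,0,0,0,-17],[0,0,0,0,0,-25.5],[0,0,0,0,0,-34],[0,0,0,0,0,-42.5],[0,0,0,0,0,-51],[0,0,0,0,0,-59.5],[0,0,0,0,0,-68]]' | head -1
python3 -c "
from h import *
rel([.4786,-.266,.065],249.1)"
```

```text
clock: 3.35
tcp_pos: [0.4793, -0.265, 0.1613]
orientation: [0.0, 0.362, 0.932, -0.0]
wrist_force: [-0.4, -0.9, 0.3]
finger_gap: 0.0852
clock: 4.15
row [0.0011, -0.0005, 0.0963] [-0.03, 0.01, -43.51] F [-0.51  0.73  0.63] gap 0.0851 tcp [ 0.4793 -0.265   0.1613] t 4.15
```

```bash
python3 -m creep '[[0,0,0.01,0,0,-8.5],[0,0,0.02,0,0,-17],[0,0,0.04,0,0,-25.5],[0.001,-0.0005,0.06,0,0,-34],[0.001,-0.0005,0.08,0,0,-43.5],[0.001,-0.0005,0.096,0,0,-43.5],[0.001,-0.0005,0.096,0,0,-43.5],[0.001,-0.0005,0.096,0,0,-43.5]]'
python3 -c "
from h import *
rel([.4786,-.266,.009],249.1)"
```

```text
clock: 4.95
tcp_pos: [0.4785, -0.266, 0.0653]
orientation: [0.0, -0.564, 0.826, 0.0]
wrist_force: [0.1, -0.5, -0.5]
finger_gap: 0.0846
row [-0.0, -0.0001, 0.0563] [0.01, 0.01, -0.4] F [ 0.13 -0.5  -0.48] gap 0.0846 tcp [ 0.4785 -0.266   0.0653] t 4.95
```

```bash
python3 -m creep '[[0,0,0.015,0,0,-0.4],[0,0,0.03,0,0,-0.4],[0,0,0.042,0,0,-0.4],[0,0,0.052,0,0,-0.4],[0,0,0.056,0,0,-0.4],[0,0,0.056,0,0,-0.4],[0,0,0.056,0,0,-0.4],[0,0,0.056,0,0,-0.4]]'
python3 -m creep '[[0,0,0,0,0,0],[0,0,0,0,0,0],[0,0,0,0,0,0],[0,0,0,0,0,0],[0,0,0,0,0,0],[0,0,0,0,0,0],[0,0,0,0,0,0],[0,0,0,0,0,0]]' 0 60
```

```text
clock: 5.75
tcp_pos: [0.4789, -0.2666, 0.0095]
orientation: [0.0, -0.567, 0.824, -0.0]
wrist_force: [0.4, -0.1, 0.1]
finger_gap: 0.085
clock: 6.55
tcp_pos: [0.4787, -0.2664, 0.0092]
orientation: [0.0, -0.567, 0.824, -0.0]
wrist_force: [-0.6, 0.8, 3.4]
finger_gap: 0.0329
```

```bash
python3 -m creep '[[0,0,-0.02,0,0,0],[0,0,-0.05,0,0,0],[0,0,-0.09,0,0,0],[0,0,-0.11,0,0,0],[0,0,-0.11,0,0,0],[0,0,-0.11,0,0,0],[0,0,-0.11,0,0,0],[0,0,-0.11,0,0,0]]'
python3 -c "
from h import *
rel(fx(-.118,0,.10),280.1);print(fx(-.118,0,.1))"
```

```text
clock: 7.35
tcp_pos: [0.4773, -0.2654, 0.1168]
orientation: [-0.001, -0.567, 0.824, 0.002]
wrist_force: [0.8, -0.2, -2.0]
finger_gap: 0.0336
row [-0.2499, -0.0054, 0.0171] [0.19, 0.13, -30.99] F [ 0.83 -0.16 -2.01] gap 0.0336 tcp [ 0.4773 -0.2654  0.1168] t 7.35
[ 0.57139327 -0.03377138  0.1       ]
```

```bash
python3 -m creep '[[-0.03,-0.001,0.003,0,0,-5],[-0.07,-0.002,0.006,0,0,-12],[-0.115,-0.003,0.01,0,0,-19],[-0.16,-0.004,0.014,0,0,-26],[-0.2,-0.005,0.017,0,0,-31],[-0.235,-0.0054,0.017,0,0,-31],[-0.25,-0.0054,0.017,0,0,-31],[-0.25,-0.0054,0.017,0,0,-31]]'
python3 - <<'E'
from h import *
rel(fx(-.118,0,.10),280.1)
p=env.camera_params('wrist'); I,D=env.read_camera('wrist'); C=cloud(p,D); cv2.imwrite('pics/w2.png',I)
import pickle; pickle.dump((p,I,D),open('w2.pkl','wb'))
for X in [(-.14,.0295,.017),(-.14,-.0295,.017),(-.14,.0195,.017),(-.14,-.0195,.017),(-.14,.035,.012),(-.14,-.035,.012)]: print(X,np.round(proj(p,fx(*X)),1))
E
```

```text
clock: 8.15
tcp_pos: [0.5725, -0.0326, 0.1008]
orientation: [0.0, 0.768, -0.641, -0.001]
wrist_force: [-0.1, -1.0, -2.8]
finger_gap: 0.0332
row [0.001, 0.0013, 0.0008] [0.09, 0.05, 0.2] F [-0.08 -1.03 -2.81] gap 0.0332 tcp [ 0.5725 -0.0326  0.1008] t 8.15
(-0.14, 0.0295, 0.017) [372.5 218.8]
(-0.14, -0.0295, 0.017) [276.1 218.5]
(-0.14, 0.0195, 0.017) [356.1 218.7]
(-0.14, -0.0195, 0.017) [292.4 218.6]
(-0.14, 0.035, 0.012) [380.2 217. ]
(-0.14, -0.035, 0.012) [268.2 216.8]
```

View pics/w2.png

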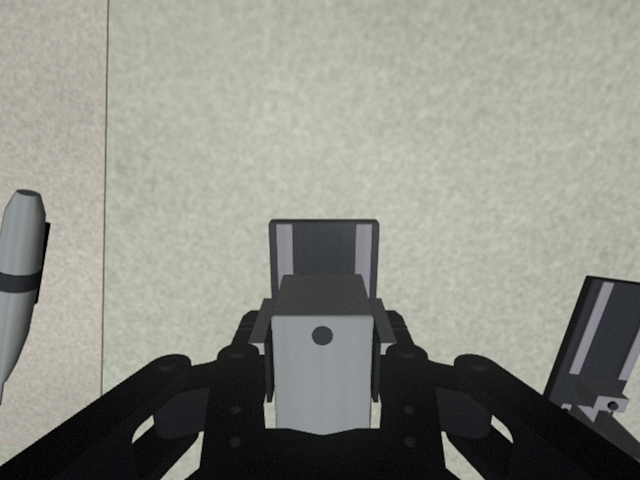

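```bash
python3 - <<'E'
from h import *
import pickle
p,I,D=pickle.load(open('w2.pkl','rb')); C=cloud(p,D)
def infx(X): 
    d=np.array(X)-F0; return np.round(np.array([d[0]*np.cos(FY)+d[1]*np.sin(FY),-d[0]*np.sin(FY)+d[1]*np.cos(FY),d[2]])*1000,1)
print('dot z',C[345:352,315:330,2].mean(), D[348,322])
zt=C[345:352,315:330,2].mean()
m=np.zeros((480,640),np.uint8); m[320:350,310:335]=(cv2.cvtColor(I,cv2.COLOR_BGR2GRAY)<95)[320:350,310:335]
v,u=np.nonzero(m); print('dot',u.mean(),v.mean(),infx(onz(p,u.mean(),v.mean(),zt)))
for v in (340,350,390,420):
    g=cv2.cvtColor(I,cv2.COLOR_BGR2GRAY)[v]; print(v,[int(x) for x in np.nonzero((C[v,:,2]>zt-.004)&(C[v,:,2]<zt+.004)&(g>90))[0][[0,-1]]], )
    e=np.nonzero((C[v,:,2]>zt-.004)&(C[v,:,2]<zt+.004)&(g>90))[0][[0,-1]]; print(infx(onz(p,e.mean(),v,zt)), infx(onz(p,e[0],v,zt))[1],infx(onz(p,e[1],v,zt))[1])
G=cv2.cvtColor(I,cv2.COLOR_BGR2GRAY)
for v in (225,235,245,255):
    e=np.nonzero(G[v,200:440]<85)[0][[0,-1]]+200; print(v,e,infx(onz(p,e[0],v,.012)),infx(onz(p,e[1],v,.012)))
    s=np.nonzero((G[v,260:400]>110)&(C[v,260:400,2]>.008))[0]+260; print('strip',s[s<320][[0,-1]],s[s>320][[0,-1]],infx(onz(p,s[s<320].mean(),v,.017))[1],infx(onz(p,s[s>320].mean(),v,.017))[1])
print('tcp',infx(env.get_state()['tcp_pos']))
E
```

```text
dot z 0.13399852227167186 0.1263727
dot 321.8856209150327 335.2843137254902 [-127.1   -1.7  134. ]
340 [273, 412]
[-125.3    5.1  134. ] -17.7 28.0
350 [273, 371]
[-121.6   -1.6  134. ] -17.8 14.6
390 [275, 370]
[-106.    -1.4  134. ] -17.7 14.9
420 [276, 370]
[-93.5  -1.2 134. ] -17.7 15.4
225 [269 378] [-134.7  -34.7   12. ] [-134.9   33.8   12. ]
strip [277 291] [357 379] -24.8 25.0
235 [270 378] [-128.2  -34.3   12. ] [-128.4   34.1   12. ]
strip [277 291] [356 397] -24.9 25.6
245 [270 377] [-121.6  -34.5   12. ] [-121.8   33.8   12. ]
strip [277 291] [356 378] -25.1 24.9
255 [270 377] [-114.9  -34.8   12. ] [-115.    34.1   12. ]
strip [278 292] [356 378] -24.6 25.1
tcp [-118.3   -0.8  100.9]
```

Base plate edges lie at columns 270 and 378, symmetric in the fixture frame. The insert sits about 1.2 mm to −y and is turned under 1°. I correct that and lower it.

```bash
python3 -m creep '[[0,0.0013,0.01,0,0,0.5],[0,0.0013,0.025,0,0,0.5],[0,0.0013,0.042,0,0,0.5],[0,0.0013,0.057,0,0,0.5],[0,0.0013,0.068,0,0,0.5],[0,0.0013,0.073,0,0,0.5],[0,0.0013,0.077,0,0,0.5],[0,0.0013,0.077,0,0,0.5]]'
python3 -m creep '[[0,0,0.0005,0,0,0],[0,0,0.001,0,0,0],[0,0,0.0015,0,0,0],[0,0,0.002,0,0,0],[0,0,0.0025,0,0,0],[0,0,0.003,0,0,0],[0,0,0.003,0,0,0],[0,0,0.003,0,0,0]]'
```

```text
clock: 9.0
tcp_pos: [0.5712, -0.0352, 0.0247]
orientation: [0.0, 0.764, -0.646, -0.0]
wrist_force: [-0.3, -0.0, -2.7]
finger_gap: 0.0331
clock: 9.8
tcp_pos: [0.5713, -0.0348, 0.0219]
orientation: [-0.0, 0.764, -0.645, -0.0]
wrist_force: [0.6, -0.7, -3.5]
finger_gap: 0.0333
```

```bash
python3 -m creep '[[0,0,0.0003,0,0,0],[0,0,0.0006,0,0,0],[0,0,0.0009,0,0,0],[0,0,0.0012,0,0,0],[0,0,0.0015,0,0,0],[0,0,0.0018,0,0,0],[0,0,0.002,0,0,0],[0,0,0.002,0,0,0]]'
```

```text
clock: 10.6
tcp_pos: [0.5714, -0.0349, 0.0212]
orientation: [-0.0, 0.764, -0.645, 0.0]
wrist_force: [-4.5, 0.3, 8.8]
finger_gap: 0.0331
```

```bash
python3 -m creep '[[0,0,0.0002,0,0,0],[0,0,0.0004,0,0,0],[0,0,0.0006,0,0,0],[0,0,0.0008,0,0,0],[0,0,0.001,0,0,0],[0,0,0.001,0,0,0],[0,0,0.001,0,0,0],[0,0,0.001,0,0,0]]'
```

```text
clock: 11.4
tcp_pos: [0.5714, -0.0349, 0.0212]
orientation: [-0.0, 0.764, -0.645, 0.001]
wrist_force: [-6.5, 0.2, 15.3]
finger_gap: 0.0334
```

Contact is at TCP z 21.2 mm, exactly where a seated insert should be. I ease off the down-force and shift slightly to relieve the side load.

```bash
python3 -m creep '[[0,0.0003,-0.0006,0,0,0],[0,0.0006,-0.0012,0,0,0],[0,0.0006,-0.0016,0,0,0],[0,0.0006,-0.0018,0,0,0],[0,0.0006,-0.0018,0,0,0],[0,0.0006,-0.0018,0,0,0],[0,0.0006,-0.0018,0,0,0],[0,0.0006,-0.0018,0,0,0]]'
```

```text
clock: 12.2
tcp_pos: [0.5714, -0.0349, 0.0213]
orientation: [-0.0, 0.764, -0.645, 0.0]
wrist_force: [-0.3, 1.5, 5.8]
finger_gap: 0.0332
```

```bash
python3 -m creep '[[-0.002,0,0,0,0,0],[-0.004,0,0,0,0,0],[-0.006,0,0,0,0,0],[-0.008,0,0,0,0,0],[-0.01,0,0,0,0,0],[-0.01,0,0,0,0,0],[-0.01,0,0,0,0,0],[-0.01,0,0,0,0,0]]'; python3 -c "
from h import *
rel(fx(-.108,0,.02),280.1)"
```

```text
clock: 13.0
tcp_pos: [0.5701, -0.0255, 0.0212]
orientation: [-0.0, 0.764, -0.645, 0.001]
wrist_force: [1.2, -2.3, 6.0]
finger_gap: 0.0326
row [-0.0016, 0.0002, 0.0012] [-0.1, -0.06, -0.5] F [ 1.21 -2.27  6.04] gap 0.0326 tcp [ 0.5701 -0.0255  0.0212] t 13.0
```

```bash
python3 -m creep '[[-0.001,0,-0.0002,0,0,0],[-0.002,0,-0.0004,0,0,0],[-0.003,0,-0.0005,0,0,0],[-0.004,0,-0.0005,0,0,0],[-0.004,0,-0.0005,0,0,0],[-0.004,0,-0.0005,0,0,0],[-0.004,0,-0.0005,0,0,0],[-0.004,0,-0.0005,0,0,0]]' - 30
```

```text
clock: 13.8
tcp_pos: [0.5684, -0.021, 0.0212]
orientation: [-0.0, 0.764, -0.645, -0.0]
wrist_force: [1.5, -1.0, 4.1]
finger_gap: 0.0334
```

```bash
python3 -m creep '[[-0.0003,0,0,0,0,0],[-0.0006,0,0,0,0,0],[-0.0009,0,0,0,0,0],[-0.0012,0,0,0,0,0],[-0.0015,0,0,0,0,0],[-0.0018,0,0,0,0,0],[-0.002,0,0,0,0,0],[-0.002,0,0,0,0,0]]'
```

```text
clock: 14.6
tcp_pos: [0.568, -0.0192, 0.0212]
orientation: [0.0, 0.764, -0.645, -0.0]
wrist_force: [-0.7, -3.2, 3.4]
finger_gap: 0.0331
```

```bash
python3 -m creep '[[-0.0003,0,0,0,0,0],[-0.0006,0,0,0,0,0],[-0.0009,0,0,0,0,0],[-0.0012,0,0,0,0,0],[-0.0015,0,0,0,0,0],[-0.0018,0,0,0,0,0],[-0.002,0,0,0,0,0],[-0.002,0,0,0,0,0]]'
```

```text
clock: 15.4
tcp_pos: [0.5678, -0.0171, 0.0212]
orientation: [-0.0, 0.764, -0.645, -0.0]
wrist_force: [0.4, -3.4, 3.6]
finger_gap: 0.0327
```

```bash
python3 -m creep '[[-0.0004,0,0,0,0,0],[-0.0008,0,0,0,0,0],[-0.0012,0,0,0,0,0],[-0.0016,0,0,0,0,0],[-0.002,0,0,0,0,0],[-0.0023,0,0,0,0,0],[-0.0025,0,0,0,0,0],[-0.0025,0,0,0,0,0]]'
```

```text
clock: 16.2
tcp_pos: [0.5674, -0.0147, 0.0212]
orientation: [-0.0, 0.764, -0.645, -0.0]
wrist_force: [-0.2, -3.4, 3.4]
finger_gap: 0.0333
```

```bash
python3 -m creep '[[-0.0004,0,0,0,0,0],[-0.0008,0,0,0,0,0],[-0.0012,0,0,0,0,0],[-0.0016,0,0,0,0,0],[-0.002,0,0,0,0,0],[-0.0023,0,0,0,0,0],[-0.0025,0,0,0,0,0],[-0.0025,0,0,0,0,0]]'
```

```text
clock: 17.0
tcp_pos: [0.5669, -0.0122, 0.0212]
orientation: [-0.0, 0.764, -0.645, -0.0]
wrist_force: [-0.1, -3.3, 3.9]
finger_gap: 0.033
```

```bash
python3 -m creep '[[-0.0004,0,0,0,0,0],[-0.0008,0,0,0,0,0],[-0.0012,0,0,0,0,0],[-0.0016,0,0,0,0,0],[-0.002,0,0,0,0,0],[-0.0023,0,0,0,0,0],[-0.0025,0,0,0,0,0],[-0.0025,0,0,0,0,0]]'
```

```text
clock: 17.8
tcp_pos: [0.5665, -0.0097, 0.0213]
orientation: [-0.0, 0.764, -0.645, -0.0]
wrist_force: [0.6, -2.6, 3.9]
finger_gap: 0.0332
```

```bash
python3 -m creep '[[-0.0004,0,0,0,0,0],[-0.0008,0,0,0,0,0],[-0.0012,0,0,0,0,0],[-0.0016,0,0,0,0,0],[-0.002,0,0,0,0,0],[-0.0023,0,0,0,0,0],[-0.0025,0,0,0,0,0],[-0.0025,0,0,0,0,0]]'
```

```text
clock: 18.6
tcp_pos: [0.5661, -0.0073, 0.0212]
orientation: [-0.0, 0.764, -0.645, -0.0]
wrist_force: [0.2, -3.1, 3.6]
finger_gap: 0.0328
```

```bash
python3 -m creep '[[-0.0004,0,0,0,0,0],[-0.0008,0,0,0,0,0],[-0.0012,0,0,0,0,0],[-0.0016,0,0,0,0,0],[-0.002,0,0,0,0,0],[-0.0023,0,0,0,0,0],[-0.0025,0,0,0,0,0],[-0.0025,0,0,0,0,0]]'
```

```text
clock: 19.4
tcp_pos: [0.5657, -0.0048, 0.0212]
orientation: [-0.0, 0.764, -0.645, -0.0]
wrist_force: [0.6, -3.4, 3.0]
finger_gap: 0.0335
```

```bash
python3 -m creep '[[-0.0004,0,0,0,0,0],[-0.0008,0,0,0,0,0],[-0.0012,0,0,0,0,0],[-0.0016,0,0,0,0,0],[-0.002,0,0,0,0,0],[-0.0023,0,0,0,0,0],[-0.0025,0,0,0,0,0],[-0.0025,0,0,0,0,0]]'
```

```text
clock: 20.2
tcp_pos: [0.5652, -0.0024, 0.0212]
orientation: [-0.0, 0.764, -0.645, -0.0]
wrist_force: [0.2, -2.9, 3.4]
finger_gap: 0.0329
```

```bash
python3 -m creep '[[-0.0004,0,0,0,0,0],[-0.0008,0,0,0,0,0],[-0.0012,0,0,0,0,0],[-0.0016,0,0,0,0,0],[-0.002,0,0,0,0,0],[-0.0023,0,0,0,0,0],[-0.0025,0,0,0,0,0],[-0.0025,0,0,0,0,0]]'
```

```text
clock: 21.0
tcp_pos: [0.5649, 0.0001, 0.0213]
orientation: [-0.0, 0.764, -0.645, -0.0]
wrist_force: [0.8, -2.9, 4.0]
finger_gap: 0.0329
```

```bash
python3 -m creep '[[-0.0004,0,0,0,0,0],[-0.0008,0,0,0,0,0],[-0.0012,0,0,0,0,0],[-0.0016,0,0,0,0,0],[-0.002,0,0,0,0,0],[-0.0023,0,0,0,0,0],[-0.0025,0,0,0,0,0],[-0.0025,0,0,0,0,0]]'
```

```text
clock: 21.8
tcp_pos: [0.5644, 0.0026, 0.0212]
orientation: [-0.0, 0.764, -0.645, -0.0]
wrist_force: [0.3, -2.0, 3.2]
finger_gap: 0.0333
```

```bash
python3 - <<'E'
from h import *
def infx(X): 
    d=np.array(X)-F0; return np.round(np.array([d[0]*np.cos(FY)+d[1]*np.sin(FY),-d[0]*np.sin(FY)+d[1]*np.cos(FY),d[2]])*1000,1)
p=env.camera_params('wrist'); I,D=env.read_camera('wrist'); C=cloud(p,D); cv2.imwrite('pics/w3.png',I)
print('z',C[345:352,315:330,2].mean())
m=np.zeros((480,640),np.uint8); m[300:370,310:335]=(cv2.cvtColor(I,cv2.COLOR_BGR2GRAY)<95)[300:370,310:335]
n,l,st,ce=cv2.connectedComponentsWithStats(m)
for i in range(1,n):
    if st[i,4]>60: print(st[i],ce[i],infx(onz(p,*ce[i],.052)))
print('tcp',infx(env.get_state()['tcp_pos']))
S,_=env.read_camera('side'); cv2.imwrite('pics/s2.png',cv2.resize(S[170:300,220:400],None,fx=4,fy=4,interpolation=cv2.INTER_CUBIC))
E
```

```text
z 0.05334886514194232
[310 300  25  16 377] [321.9469496  307.04244032] [-99.9   0.4  52. ]
[312 326  21  19 302] [321.90397351 335.27152318] [-89.6   0.3  52. ]
tcp [-81.    0.5  21.2]
```

View pics/s2.png

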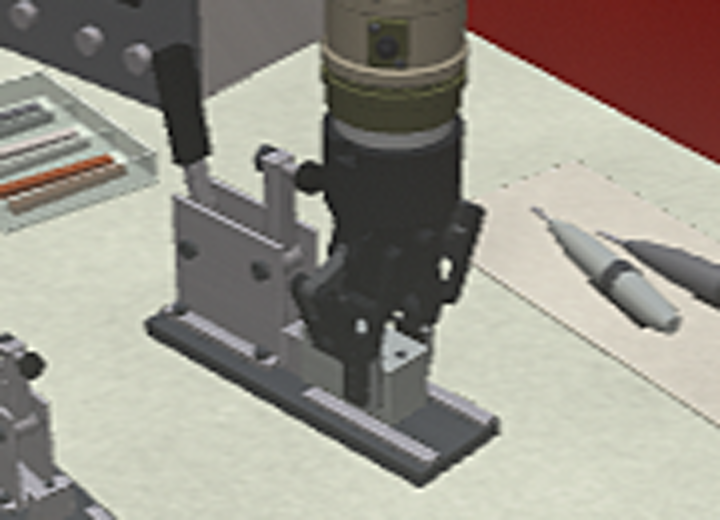

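The insert has moved with the hand (its dot is still at (322,335) in the wrist view). In the side crop, it is just before the stop near (300,345), and the pad knob (310,178) stays clear of the gripper body. I keep creeping.

```bash
python3 -m creep '[[-0.0004,0,0,0,0,0],[-0.0008,0,0,0,0,0],[-0.0012,0,0,0,0,0],[-0.0016,0,0,0,0,0],[-0.002,0,0,0,0,0],[-0.002,0,0,0,0,0],[-0.002,0,0,0,0,0],[-0.002,0,0,0,0,0]]'
```

```text
clock: 22.7
tcp_pos: [0.5642, 0.004, 0.0213]
orientation: [0.0, 0.764, -0.645, 0.0]
wrist_force: [0.1, -5.2, 3.2]
finger_gap: 0.033
```

```bash
python3 -m creep '[[-0.0003,0,0,0,0,0],[-0.0006,0,0,0,0,0],[-0.0008,0,0,0,0,0],[-0.0008,0,0,0,0,0],[-0.0008,0,0,0,0,0],[-0.0008,0,0,0,0,0],[-0.0008,0,0,0,0,0],[-0.0008,0,0,0,0,0]]'; python3 -c "
from h import *
print(env.get_state()['wrist_force'])"
```

```text
clock: 23.5
tcp_pos: [0.5642, 0.004, 0.0213]
orientation: [0.001, 0.764, -0.646, 0.001]
wrist_force: [1.3, -7.7, 3.3]
finger_gap: 0.0332
[ 1.34699942 -7.73096009  3.30790212]
```

```bash
python3 -m creep '[[-0.0003,0,0,0,0,0],[-0.0005,0,0,0,0,0],[-0.0005,0,0,0,0,0],[-0.0005,0,0,0,0,0],[-0.0005,0,0,0,0,0],[-0.0005,0,0,0,0,0],[-0.0005,0,0,0,0,0],[-0.0005,0,0,0,0,0]]'
python3 -m creep '[[0.0003,0,0,0,0,0],[0.0006,0,0,0,0,0],[0.0009,0,-0.0003,0,0,0],[0.0012,0,-0.0005,0,0,0],[0.0013,0,-0.0005,0,0,0],[0.0013,0,-0.0005,0,0,0],[0.0013,0,-0.0005,0,0,0],[0.0013,0,-0.0005,0,0,0]]'
```

```text
clock: 24.3
tcp_pos: [0.5642, 0.004, 0.0213]
orientation: [0.001, 0.764, -0.646, 0.001]
wrist_force: [0.9, -9.7, 1.7]
finger_gap: 0.0332
clock: 25.1
tcp_pos: [0.5642, 0.004, 0.0213]
orientation: [0.0, 0.764, -0.646, 0.0]
wrist_force: [1.5, -5.4, -1.0]
finger_gap: 0.0331
```

Stop felt: the TCP stayed at y = 4.0 mm while the force rose from 5 to 10 N. I release and lift.

```bash
python3 -m creep '[[0,0,0,0,0,0],[0,0,0,0,0,0],[0,0,0,0,0,0],[0,0,0,0,0,0],[0,0,0,0,0,0],[0,0,0,0,0,0],[0,0,0,0,0,0],[0,0,0,0,0,0]]' 0.06
python3 -m creep '[[0,0,-0.01,0,0,0],[0,0,-0.03,0,0,0],[0,0,-0.06,0,0,0],[0.01,0,-0.1,0,0,0],[0.02,0,-0.14,0,0,0],[0.03,0,-0.18,0,0,0],[0.03,0,-0.2,0,0,0],[0.03,0,-0.2,0,0,0]]'
python3 - <<'E'
from h import *
def infx(X): 
    d=np.array(X)-F0; return np.round(np.array([d[0]*np.cos(FY)+d[1]*np.sin(FY),-d[0]*np.sin(FY)+d[1]*np.cos(FY),d[2]])*1000,1)
print(env.get_state()['tcp_pos'],env.get_state()['finger_gap'])
p=env.camera_params('top'); I,D=env.read_camera('top'); C=cloud(p,D); cv2.imwrite('pics/t2.png',cv2.resize(I[190:280,180:335],None,fx=4,fy=4,interpolation=cv2.INTER_CUBIC))
p=env.camera_params('side'); I,D=env.read_camera('side'); C=cloud(p,D); cv2.imwrite('pics/s3.png',cv2.resize(I[160:310,220:400],None,fx=4,fy=4,interpolation=cv2.INTER_CUBIC))
# handle: black points near grip
W=C.reshape(-1,3); g=cv2.cvtColor(I,cv2.COLOR_BGR2GRAY).ravel()
X=W-F0; c,s=np.cos(FY),np.sin(FY); X=np.stack([X[:,0]*c+X[:,1]*s,-X[:,0]*s+X[:,1]*c,X[:,2]],1)
k=(g<60)&(X[:,0]>.055)&(X[:,0]<.14)&(abs(X[:,1])<.03)&(X[:,2]>.1)&(X[:,2]<.22); G=X[k]
print(len(G),G.min(0),G.max(0)); m=G.mean(0); print(m,np.degrees(np.arctan2(m[2]-.064,m[0]-.061)))
_,_,vt=np.linalg.svd(G-m); print(vt[0])
E
```

```text
clock: 25.9
tcp_pos: [0.5641, 0.0045, 0.0218]
orientation: [-0.0, 0.764, -0.645, -0.0]
wrist_force: [0.2, 0.1, 0.9]
finger_gap: 0.06
clock: 26.7
tcp_pos: [0.5712, -0.0258, 0.2265]
orientation: [-0.002, 0.764, -0.646, 0.003]
wrist_force: [-0.3, -0.5, 0.2]
finger_gap: 0.0603
[ 0.57122962 -0.02580351  0.22650251] 0.06026221111497539
280 [ 0.06596991 -0.01011065  0.11033059] [0.09464414 0.0144519  0.18071255]
[0.07874417 0.00484719 0.14972647] 78.30572511512246
[-0.23720773  0.04211508 -0.97054563]
```

View pics/s3.png

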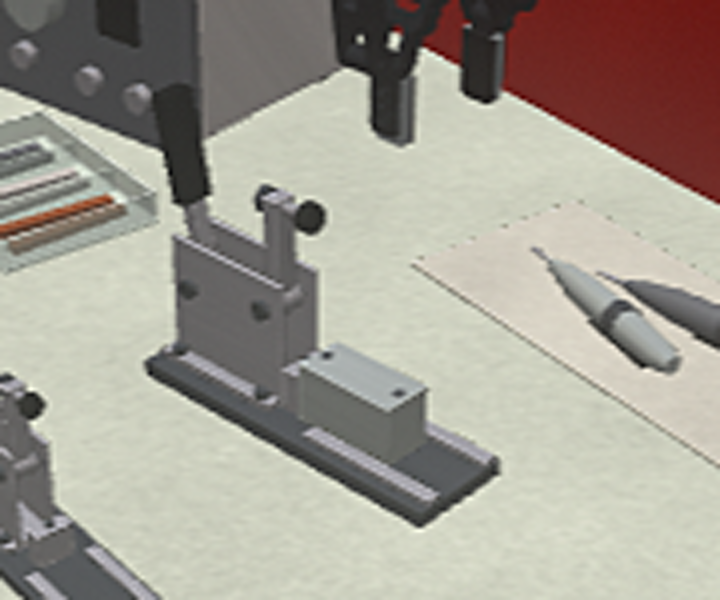

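The insert lies flat in the channel against the stop, its dots at (327,355) and (400,392). The handle stands open near (180,150). I shut the fingers and go between clamp arm and handle, high first.

```bash
python3 -c "
from h import *
rel(fx(.052,0,.24),280.1)"
```

```text
row [-0.1611, 0.0007, -0.0179] [-0.06, -0.01, -0.49] F [-0.02 -0.58 -0.27] gap 0.0604 tcp [ 0.5691 -0.0251  0.2221] t 26.8
```

```bash
python3 -m creep '[[-0.02,0,-0.018,0,0,-0.5],[-0.05,0,-0.018,0,0,-0.5],[-0.09,0,-0.018,0,0,-0.5],[-0.13,0,-0.018,0,0,-0.5],[-0.161,0.0007,-0.018,0,0,-0.5],[-0.161,0.0007,-0.018,0,0,-0.5],[-0.161,0.0007,-0.018,0,0,-0.5],[-0.161,0.0007,-0.018,0,0,-0.5]]' 0 20
python3 - <<'E'
from h import *
rel(fx(.052,0,.163),280.1)
p=env.camera_params('top'); I,D=env.read_camera('top'); cv2.imwrite('pics/t2.png',cv2.resize(I[190:280,180:335],None,fx=4,fy=4))
p=env.camera_params('side'); I,D=env.read_camera('side'); cv2.imwrite('pics/s4.png',cv2.resize(I[120:270,200:380],None,fx=4,fy=4,interpolation=cv2.INTER_CUBIC))
E
```

```text
clock: 27.6
tcp_pos: [0.5412, 0.1329, 0.2387]
orientation: [0.001, 0.767, -0.642, -0.001]
wrist_force: [-0.3, -0.2, -0.1]
finger_gap: -0.0002
row [-0.0007, -0.0007, 0.0757] [0.1, -0.01, -0.01] F [-0.26 -0.19 -0.09] gap -0.0002 tcp [0.5412 0.1329 0.2387] t 27.6
```

View pics/s4.png

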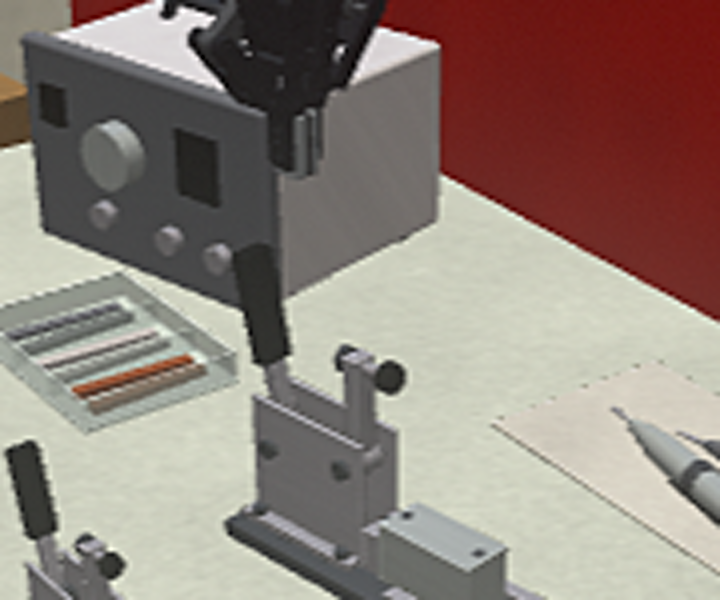

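Shut fingers (295,160) hang above and on the clamp side of the grip (260,300). I go down beside it.

```bash
python3 -m creep '[[0,0,0.015,0,0,0],[0,0,0.035,0,0,0],[0,0,0.055,0,0,0],[0,0,0.07,0,0,0],[0,-0.0007,0.076,0,0,0],[0,-0.0007,0.076,0,0,0],[-0.003,-0.0007,0.076,0,0,0],[-0.006,-0.0007,0.076,0,0,0]]'
python3 -c "
from h import *
rel(fx(.094,0,.154),280.1)"
```

```text
clock: 28.5
tcp_pos: [0.5419, 0.1396, 0.1648]
orientation: [-0.001, 0.767, -0.642, 0.001]
wrist_force: [0.2, -0.5, -0.3]
finger_gap: -0.0
row [-0.0362, 0.0014, 0.0108] [-0.1, 0.0, -0.02] F [ 0.2  -0.49 -0.28] gap -0.0 tcp [0.5419 0.1396 0.1648] t 28.5
```

```bash
python3 -m creep '[[-0.003,0.0002,0.001,0,0,0],[-0.007,0.0004,0.001,0,0,0],[-0.011,0.0006,0.002,0,0,0],[-0.016,0.0008,0.003,0,0,0],[-0.021,0.001,0.005,0,0,0],[-0.026,0.0012,0.007,0,0,0],[-0.031,0.0014,0.009,0,0,0],[-0.036,0.0014,0.011,0,0,0]]'
python3 -c "
from h import *
rel(fx(.133,0,.120),280.1)"
```

```text
clock: 29.3
tcp_pos: [0.5336, 0.1753, 0.1527]
orientation: [-0.0, 0.767, -0.642, 0.0]
wrist_force: [1.4, -0.6, 2.2]
finger_gap: -0.0002
row [-0.0386, -0.0006, 0.0327] [-0.03, 0.01, 0.01] F [ 1.37 -0.56  2.25] gap -0.0002 tcp [0.5336 0.1753 0.1527] t 29.3
```

```bash
python3 -m creep '[[-0.006,0,0.0035,0,0,0],[-0.012,0,0.007,0,0,0],[-0.017,0,0.0105,0,0,0],[-0.022,0,0.014,0,0,0],[-0.027,0,0.0185,0,0,0],[-0.031,0,0.023,0,0,0],[-0.035,0,0.028,0,0,0],[-0.0385,0,0.0327,0,0,0]]'
python3 -c "
from h import *
rel(fx(.1416,0,.1048),280.1)"
```

```text
clock: 30.1
tcp_pos: [0.5264, 0.213, 0.1195]
orientation: [0.0, 0.767, -0.642, -0.0]
wrist_force: [0.5, 1.1, 1.0]
finger_gap: -0.0002
row [-0.0087, -0.0011, 0.0147] [0.03, 0.02, 0.02] F [0.53 1.15 1.04] gap -0.0002 tcp [0.5264 0.213  0.1195] t 30.1
```

Next I push on to about α=15° (handle value ≈1.07), watching the force, in one call.

```bash
python3 -m creep '[[-0.002,0,0.003,0,0,0],[-0.004,0,0.006,0,0,0],[-0.006,0,0.009,0,0,0],[-0.0075,0,0.012,0,0,0],[-0.009,0,0.015,0,0,0],[-0.01,0,0.018,0,0,0],[-0.0108,0,0.02,0,0,0],[-0.0115,0,0.022,0,0,0]]'
python3 -c "
from h import *
rel(fx(.148,0,.085),280.1)"
```

```text
clock: 30.9
tcp_pos: [0.5248, 0.2241, 0.0983]
orientation: [-0.0, 0.767, -0.642, 0.0]
wrist_force: [-1.1, -0.5, 4.2]
finger_gap: 0.0003
row [-0.0039, -0.0006, 0.0133] [-0.03, 0.02, 0.01] F [-1.15 -0.52  4.18] gap 0.0003 tcp [0.5248 0.2241 0.0983] t 30.9
```

```bash
python3 -m creep '[[-0.0005,0,0.0015,0,0,0],[-0.001,0,0.003,0,0,0],[-0.0015,0,0.0045,0,0,0],[-0.002,0,0.006,0,0,0],[-0.0025,0,0.0075,0,0,0],[-0.003,0,0.009,0,0,0],[-0.0034,0,0.0105,0,0,0],[-0.0038,0,0.012,0,0,0]]'
python3 -c "
from h import *
rel(fx(.150,0,.078),280.1)"
```

```text
clock: 31.7
tcp_pos: [0.5242, 0.228, 0.0869]
orientation: [-0.001, 0.767, -0.642, 0.0]
wrist_force: [-1.1, 0.3, 6.5]
finger_gap: -0.0001
row [-0.002, -0.0005, 0.0089] [-0.06, 0.04, 0.02] F [-1.08  0.27  6.46] gap -0.0001 tcp [0.5242 0.228  0.0869] t 31.7
```

```bash
python3 -m creep '[[-0.0003,0,0.001,0,0,0],[-0.0006,0,0.002,0,0,0],[-0.0009,0,0.003,0,0,0],[-0.0011,0,0.004,0,0,0],[-0.0013,0,0.005,0,0,0],[-0.0014,0,0.0055,0,0,0],[-0.0015,0,0.006,0,0,0],[-0.0015,0,0.006,0,0,0]]'
```

```text
clock: 32.5
tcp_pos: [0.5238, 0.2292, 0.0798]
orientation: [0.0, 0.767, -0.642, 0.0]
wrist_force: [-0.1, 0.5, 1.8]
finger_gap: 0.0004
```

```bash
python3 -m creep '[[0,0,0.0005,0,0,0],[0,0,0.001,0,0,0],[0,0,0.0015,0,0,0],[0,0,0.002,0,0,0],[0,0,0.002,0,0,0],[0,0,0.002,0,0,0],[0,0,0.002,0,0,0],[0,0,0.002,0,0,0]]'
```

```text
clock: 33.3
tcp_pos: [0.5236, 0.2291, 0.0779]
orientation: [0.0, 0.767, -0.642, -0.0]
wrist_force: [-0.3, 0.9, 0.5]
finger_gap: -0.0001
```

```bash
python3 -m creep '[[0,0,0.0005,0,0,0],[0,0,0.001,0,0,0],[0,0,0.0015,0,0,0],[0,0,0.002,0,0,0],[0,0,0.002,0,0,0],[0,0,0.002,0,0,0],[0,0,0.002,0,0,0],[0,0,0.002,0,0,0]]'
python3 - <<'E'
from h import *
p=env.camera_params('side'); I,D=env.read_camera('side'); cv2.imwrite('pics/s5.png',cv2.resize(I[150:290,220:390],None,fx=4,fy=4,interpolation=cv2.INTER_CUBIC))
E
```

```text
clock: 34.1
tcp_pos: [0.5238, 0.2292, 0.0761]
orientation: [-0.0, 0.767, -0.642, 0.0]
wrist_force: [-0.1, 0.3, 0.1]
finger_gap: -0.0002
```

View pics/s5.png

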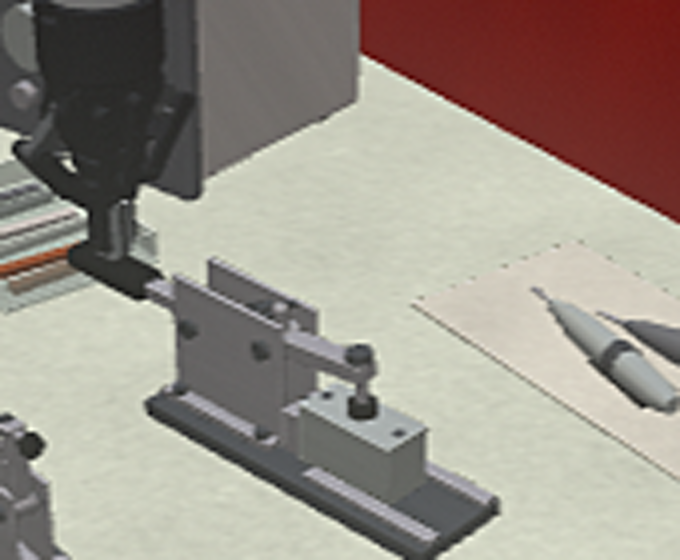

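The arm lies over the insert with the pad on it at (362,405), and the handle is about level at (115,270). The force vanished, so it snapped. I feel lightly for its stop.

```bash
python3 -m creep '[[0,0,0.0005,0,0,0],[0,0,0.001,0,0,0],[0,0,0.0015,0,0,0],[0,0,0.002,0,0,0],[0,0,0.002,0,0,0],[0,0,0.002,0,0,0],[0,0,0.002,0,0,0],[0,0,0.002,0,0,0]]'
```

```text
clock: 34.95
tcp_pos: [0.5238, 0.2292, 0.0741]
orientation: [-0.0, 0.767, -0.642, 0.0]
wrist_force: [0.3, -0.1, -0.0]
finger_gap: -0.0004
```

```bash
python3 -m creep '[[0,0,0.0003,0,0,0],[0,0,0.0006,0,0,0],[0,0,0.0009,0,0,0],[0,0,0.0012,0,0,0],[0,0,0.0015,0,0,0],[0,0,0.0015,0,0,0],[0,0,0.0015,0,0,0],[0,0,0.0015,0,0,0]]'
```

```text
clock: 35.75
tcp_pos: [0.5238, 0.2292, 0.0726]
orientation: [-0.0, 0.767, -0.642, -0.0]
wrist_force: [-1.0, 0.4, -0.3]
finger_gap: -0.0002
```

```bash
python3 -m creep '[[0,0,0.0003,0,0,0],[0,0,0.0006,0,0,0],[0,0,0.0009,0,0,0],[0,0,0.0012,0,0,0],[0,0,0.0015,0,0,0],[0,0,0.0015,0,0,0],[0,0,0.0015,0,0,0],[0,0,0.0015,0,0,0]]'
```

```text
clock: 36.55
tcp_pos: [0.5239, 0.2292, 0.0713]
orientation: [-0.0, 0.767, -0.642, 0.0]
wrist_force: [-0.7, 0.4, 2.9]
finger_gap: 0.0004
```

```bash
python3 -m creep '[[0,0,0.0003,0,0,0],[0,0,0.0006,0,0,0],[0,0,0.0009,0,0,0],[0,0,0.0012,0,0,0],[0,0,0.0015,0,0,0],[0,0,0.0015,0,0,0],[0,0,0.0015,0,0,0],[0,0,0.0015,0,0,0]]'
```

```text
clock: 37.35
tcp_pos: [0.5239, 0.2293, 0.0704]
orientation: [-0.0, 0.767, -0.642, 0.0]
wrist_force: [-3.9, 0.0, 8.0]
finger_gap: -0.0005
```

The stop is felt at 8 N. I lift clear and check.

```bash
python3 -m creep '[[0,0,-0.005,0,0,0],[0,0,-0.015,0,0,0],[0,0,-0.04,0,0,0],[0,0,-0.07,0,0,0],[0,0,-0.1,0,0,0],[0,0,-0.13,0,0,0],[0,0,-0.15,0,0,0],[0,0,-0.15,0,0,0]]'
python3 - <<'E'
from h import *
import pickle
d=pickle.load(open('d.pkl','rb'))
a=[];o=[]
for n in('side','top'):
    p=env.camera_params(n); I,D=env.read_camera(n); C=cloud(p,D)
    b=(slice(150,290),slice(220,390)) if n=='side' else (slice(190,290),slice(190,330))
    a.append(cv2.resize(I[b],(380,380*I[b].shape[0]//I[b].shape[1]),interpolation=cv2.INTER_CUBIC))
    df=cv2.absdiff(I,d[n][1]).max(2)>40; print(n,'changed',[s[:5].tolist() for s in cv2.connectedComponentsWithStats(df.astype(np.uint8))[2][1:] if s[4]>15])
    if n=='side':
        X=C.reshape(-1,3)-F0; c,s=np.cos(FY),np.sin(FY); X=np.stack([X[:,0]*c+X[:,1]*s,-X[:,0]*s+X[:,1]*c,X[:,2]],1); g=cv2.cvtColor(I,cv2.COLOR_BGR2GRAY).ravel()
        G=X[(g<60)&(X[:,0]>.105)&(X[:,0]<.185)&(abs(X[:,1])<.009)&(X[:,2]>.05)&(X[:,2]<.1)]; f=np.polyfit(G[:,0],G[:,2],1); print('grip top face z at r=100',np.polyval(f,.161),'slope',f[0],len(G))
H=max(x.shape[0] for x in a); cv2.imwrite('pics/f.png',np.hstack([cv2.copyMakeBorder(x,0,H-x.shape[0],0,0,0) for x in a]))
E
```

```text
clock: 38.15
tcp_pos: [0.5256, 0.2297, 0.2233]
orientation: [-0.003, 0.767, -0.642, 0.002]
wrist_force: [0.3, 0.1, 0.5]
finger_gap: -0.0002
side changed [[0, 0, 41, 159, 3268], [205, 0, 62, 145, 5702], [0, 165, 7, 56, 345], [261, 198, 12, 24, 185], [283, 206, 19, 19, 198], [237, 209, 27, 20, 235], [292, 233, 7, 5, 24], [295, 234, 20, 25, 259], [0, 236, 98, 90, 2455], [317, 257, 10, 11, 71], [6, 270, 27, 18, 28], [7, 274, 66, 75, 2149], [1, 276, 29, 41, 189], [75, 277, 5, 18, 38], [351, 329, 32, 40, 515]]
grip top face z at r=100 0.06990279815065056 slope 0.005904218862953556 91
top changed [[127, 190, 103, 165, 4339], [77, 200, 48, 84, 428], [126, 218, 7, 40, 119], [111, 223, 4, 19, 28], [117, 223, 5, 15, 29], [269, 222, 30, 18, 306], [263, 228, 6, 8, 31], [115, 243, 2, 8, 16], [106, 245, 2, 9, 16], [125, 247, 16, 18, 83], [119, 249, 4, 9, 22], [377, 248, 27, 22, 70], [110, 252, 4, 6, 16], [94, 293, 7, 25, 49], [139, 303, 19, 18, 269], [100, 321, 2, 12, 16], [190, 351, 9, 6, 27], [153, 356, 30, 14, 197], [172, 363, 13, 4, 24], [181, 362, 53, 118, 2177], [101, 370, 24, 94, 533], [0, 418, 55, 51, 1457], [295, 445, 11, 5, 19], [297, 450, 27, 11, 104], [286, 455, 33, 22, 198], [340, 459, 9, 21, 76], [237, 472, 28, 8, 116]]
```

View pics/f.png

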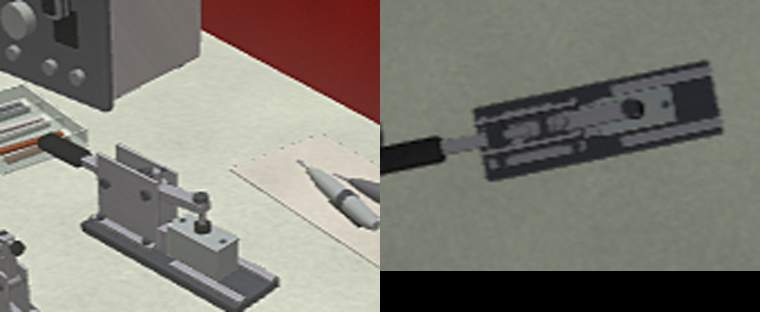

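The side crop shows the handle level at (65,150) and the pad on the insert at (203,227). The top crop shows the insert against the stop under the arm. The side view shows no change at the other things: the jar and handpieces are as before. I hand in.

```bash
python3 -c "
from h import *
s=env.get_state(); print(s['clock'],s['wrist_force']); env.hand_in()"
```

```text
38.25 [0.69263084 0.95838709 0.05010545]
the job is handed in; nothing more can be done
```

The mould insert is clamped in the largest fixture, and I handed the job in at about 38 s of the 67 s allowed; no verdict is reported.

- **Insert:** I laid the two-dot block flat in the channel. With the clamp open, I crept it in until the stop was felt. The tool stopped moving while the wrist force rose from about 5 to 10 N.
- **Clamp:** I pushed the handle down with the shut fingers. The highest reading on the way was about 6.5 N; forces are read only at the end of each move. Resistance then faded to zero as it snapped past its dead point. I felt its stop at about 8 N and lifted clear.

**Last checks:** The grip is level, with its upper face at 70 mm and a slope of 0.006. The pad sits on the insert, which lies flat against the stop.

**Less certain:**
- Pad force and exact handle angle could only be judged from the pictures and the snap.
- When the insert was first lowered there was a brief side load of about 6 N, which I relieved.
- The top view showed a pixel change at the paste jar. The side view showed none there, so I took it for the arm's shadow.

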